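# Latch the gate of the feed magazine

## Task

The feed magazine is full: swing its gate shut against the sprung row of blocks, lift the latch bar by its knob over the keeper's horn and let it down into the notch, so that the bar lies fully down and holds the gate shut on its own. Feel your way: the keeper is set a little differently each time, and it must not be forced.

Things in the scene. Friction and masses are not known exactly. Their poses are not given: they have to be found in the camera images.
- magazine: Wooden feed magazine screwed to the bench: 204 x 172 mm plywood base 14 mm thick, a lane between two low walls with three hardwood blocks standing in a row. Origin on the bench under the middle of the gate's mouth; +x runs along the lane away from the gate, +y to the gate's hinge side, z up. Walls, posts and blocks are at most 66 mm high.
- gate (a joint): Angle of the plywood gate (112 long, 14 thick, top edge 64 mm above the bench) about a vertical hinge at x -16, y +60 mm of the magazine. 0: shut, across the lane along -y; grows as its free end swings out to the magazine's -x; stops at -0.09 and 1.2. Near 0.13 its half-round pad meets the row, which pushes back. Light hinge, stays where left.
- latch_bar (a joint): Lift angle of the steel latch bar (6 mm thick, 16 high) on the gate's outer face. Horizontal pivot square to the gate; with the gate shut the pivot is at x -23, y +40, z 46 mm of the magazine and the bar reaches to y -96. 0: level, on its rest peg; grows as the nose (the -y end) rises; at most 0.5. It falls by its own weight, unless it rubs under side load.
- knob (a point): Middle of the upright turned wooden lifting knob on the latch bar, 22 mm thick and 43 mm tall, round, fixed upright to the bar on a steel neck; 70 mm along the bar from its pivot and 45 mm above the pivot. 91 mm above the bench while the bar is down; the gate's top edge (z 64) runs 7 to 21 mm behind its axis. z runs up the knob, x square to the gate towards the row.
- keeper_post: Keeper post (30 x 20 mm, 66 high) of the magazine, origin on the bench under x 0, y -69 of the magazine, axes as the magazine's. On its outer side, y -10 to -16 mm here, a steel plate with a notch open to the top: 9 mm wide, floor at z 35. The plate's top is flat at z 50 on both sides of it: a horn 16 mm long on the gate side and 46 mm behind, so a bar let down too early or late rests on top.
- notch_mark (a point): Nominal middle of the keeper's notch, in line with the bar when the gate is at 0, 43 mm above the bench; axes as the magazine's. The plate is set on slotted holes, so the true notch lies up to 8 mm from here along the magazine's x, either way, firmly screwed: find it by feel or sight. The plate bends if forced with more than 25 N.
- follower (a joint): Travel in m of the sprung wooden follower behind the row of blocks; 0 at its front stop, grows as the gate presses the row back, at most 0.02. The spring pushes the row at the gate with 4.5 N at 0 and 0.45 N more per mm; about 8 mm with the gate shut (some 5 to 6 N felt at the knob), and the gate springs out again unless it is latched.

How it is judged:
By the outcome, as a careful person would: the job done as asked, in the order asked, and still so for the second after the job is handed in, with the robot touching nothing.
It also fails if it takes over 64 s, if anything falls off the work surface, if the arm or the gripper's body presses on something with over 40 N, if the wrist force passes 120 N, or if a joint passes its speed limit or range.

## Robot

A 7-joint arm with a two-finger parallel gripper is mounted at the origin on a cart in front of the work surface, level with it; the furniture and walls round the work are solid. World frame = base frame: x ahead of the robot, y to its left, z up, the work surface at z = 0. Lengths are in mm, angles in rad, forces in N, time in s.
With the tool pointing down it reaches from about 425 to 875 mm from the base axis. Payload 8.4 kg.
Tool frame: the origin (TCP) lies at the very end of the fingers, on their centre line; the grasp point (between the pads) lies 19 mm behind it; z points along the fingers, x is the direction in which the jaws open and shut, and the axes are right-handed (so a half turn about z gives the same grasp; the last joint's range is limited). The gripper opens to 87 mm and grips with 3 to 60 N. Pads are 19 mm wide; open, the fingers measure 117 mm over their backs; the gripper's body (75 mm by 190 mm) begins 51 mm behind the grasp point.
Start: joints at [1.09, 0.333, 0.04, 1.465, -0.013, 1.343, -0.059], TCP at [242.16, -603.177, 222.546] pointing down, gripper open.
Joint ranges: [-2.58, 2.58], [-0.38, 2.09], [-1.3, 1.39], [0.25, 2.4], [-1.5, 4.64], [0.08, 2.09], [-2.65, 2.65]. Speed limits (rad/s): [2.22, 2.22, 2.79, 2.79, 3.14, 3.14, 3.14].

## Interface

Orientations are given as a unit quaternion [x, y, z, w].
In Python, from workcell import env, capture, job, nets gives the robot as it stands. The module is installed in compiled form; this text tells all that it offers.
- The arm moves only by the tool jog_arm, never from a script. Its argument "motion" is a list of rows, each an object with "travel": the shift along the tool's x, y, z in units of 15 cm (1.0 is 15 cm), a list of three; "angular": the turn, a rotation vector about the tool's x, y, z in units of 120 degrees (1.0 is 120 degrees), a list of three; "claw": the opening, from -1 (shut) to 1 (fully open). A call has 1 to 20 rows; each row is the pose to reach, as a shift and turn from the pose commanded when the call began, along the tool's axes at that moment; what a row does not reach only later rows make up. A row lasts 1/12 s, in which the tool goes at most 41.7 mm and 7.16 degrees, less where a joint would pass 70% of its speed; a pose out of reach is approached as far as the arm can. A call with a number of a shift or a turn outside -1 to 1 is refused whole. A call with a gripper value outside its range is refused whole. The fingers move at their own pace and stop on an object; "squeeze" is the grip in N (left out, the last holds). Time passes only in rows, so rows that repeat a pose let the fingers close. It gives the time, the measured TCP pose, the force and the opening at its end, in the units of the state.
- env.read_state(): the state, without advancing time (a new reading comes with each control period).
- capture(name): name is "scene" or "top"; returns a dict with "pixels" (420x560x3 uint8, red, green, blue), "fx", "fy", "cx", "cy" (pixels), "T" (4x4, takes a point from camera to world coordinates). Camera axes: x right, y down, z forward; pixel columns grow to the right and rows downward; lengths in mm; the calibration is good to about 2 mm. A picture is of the moment at which its call begins. There is no depth.
- job.hand_in(): hands the job in, once; it reports no verdict.
Trained networks look in a picture, given as the dict that the camera call returned (one of the last four; its "shot" number tells which), for a name from the list of things; names that differ only in an ending like _2 or _b are one class to them, and where a whole thing is asked for, a point or a joint stands for the part that bears it (a point fixed in the world has none). Each returns a list of dicts, best first, with "p" (0 to 1); they miss things now and then, are a little off and sometimes report something else, mostly with a low value. They report only what shows in the picture. A call takes as long as a camera call.
- nets.search_frame(thing, picture): "rect" ([left, top, width, height] in pixels, round what is visible of it).
The state is a dict: "clock": time; "joint_pos": joint angles; "qvel": joint speeds; "tau": joint torques, N m; "tcp_pos": TCP position; "tcp_rot": TCP orientation; "contact_force": force on the tool from outside, world axes, zero at the start; "torque": the same for the moment, N m; "finger_gap": finger opening in mm.
Only numpy, scipy, OpenCV 4.12 (cv2) and the standard library are available. Lean on these libraries where they do the work, as an engineer would, in place of code of your own. Each camera call takes 0.05 s, during which the arm holds its last target.

## Working session

There is one attempt and no reset: what is moved stays moved. The work goes in short steps, Python scripts to look and compute and a tool call to move; the robot and the scene stay as the last step left them, time stands still between calls to the robot, and variables do not carry over. Pictures are saved under pics/ and viewed, and the job is handed in when it is done.

Besides the shell and the picture viewer there is one more tool, called after "Call:" as a command line: name --argument value ..., lists and objects as JSON in quotes. jog_arm: Moves the arm, as the interface text tells. Shifts and turns lie within -1 to 1; 1 stands for 15 cm of shift or 120 degrees of turn. Its arguments: {"type":"object","properties":{"motion":{"type":"array","items":{"type":"object","properties":{"travel":{"type":"array","items":{"type":"number","minimum":-1,"maximum":1}},"angular":{"type":"array","items":{"type":"number","minimum":-1,"maximum":1}},"claw":{"type":"number"}}}},"squeeze":{"type":"number"}},"required":["motion"]}

```bash
mkdir -p pics; ls; cat > h.py <<'E'
import numpy as np, cv2, json
from workcell import env, capture, job, nets
def snap(cam,name):
    p=capture(cam); cv2.imwrite(f'pics/{name}.png',p['pixels'][:,:,::-1]); return p
def proj(p,X):
    T=np.array(p['T']); X=np.atleast_2d(X); c=(X-T[:3,3])@T[:3,:3]
    return np.c_[p['fx']*c[:,0]/c[:,2]+p['cx'],p['fy']*c[:,1]/c[:,2]+p['cy']]
def ray(p,u,v,z):
    T=np.array(p['T']); d=T[:3,:3]@np.array([(u-p['cx'])/p['fx'],(v-p['cy'])/p['fy'],1]); o=T[:3,3]
    return o+d*(z-o[2])/d[2]
E
python3 - <<'E'
from h import *
print(env.read_state())
for c in ['scene','top']:
    p=snap(c,c+'0'); print(c,p['fx'],p['cx'],p['cy'],np.round(p['T'],3).tolist())
    for t in ['magazine','gate','latch_bar','knob','keeper_post','notch_mark','follower']:
        try: print(t,[(np.round(r['rect'],1).tolist(),round(r['p'],2)) for r in nets.search_frame(t,p)][:2])
        except Exception as e: print(t,e)
E
```

```text
pics
{'clock': 0.0, 'joint_pos': array([ 1.08978256,  0.33390944,  0.03983735,  1.46627464, -0.01343667,
        1.34332403, -0.05848143]), 'qvel': array([-0.00024962,  0.00139241, -0.00153107,  0.00162186,  0.00041535,
        0.00091765, -0.0002522 ]), 'tau': array([-3.24859102e-04, -6.56356215e+01,  1.33470923e+00, -4.03793693e+01,
       -5.99474413e-02,  4.51335346e-02,  1.37247280e-04]), 'tcp_pos': array([ 242.01801633, -602.74370627,  221.65807222]), 'tcp_rot': array([ 8.28440938e-01, -5.60075826e-01, -7.01005435e-04, -4.35194225e-04]), 'contact_force': array([ 0.18984644,  0.1272893 , -0.34248798]), 'torque': array([ 0.01007505, -0.00254092, -0.00696766]), 'finger_gap': 86.80119539495023}
scene 398.15501861276744 287.06777137800043 207.85170632315416 [[-0.743, -0.472, 0.475, 121.73], [-0.669, 0.542, -0.508, 367.26], [-0.018, -0.695, -0.718, 702.152], [0.0, 0.0, 0.0, 1.0]]
magazine [([216.5, 183.6, 114.9, 93.7], 0.74)]
gate [([293.9, 205.9, 26.3, 25.3], 0.71), ([256.4, 224.5, 73.4, 31.2], 0.68)]
latch_bar [([263.7, 228.1, 72.6, 28.0], 0.8)]
knob [([262.2, 227.0, 72.2, 26.1], 0.9)]
keeper_post [([295.7, 204.4, 26.0, 27.9], 0.62)]
notch_mark [([217.3, 180.7, 115.6, 97.6], 0.84)]
follower [([239.1, 187.0, 10.0, 23.1], 0.5)]
top 404.9755736208383 278.04715813911804 206.7657431279917 [[-0.016, -0.983, 0.181, 387.861], [-1.0, 0.011, -0.029, -39.311], [0.026, -0.181, -0.983, 914.935], [0.0, 0.0, 0.0, 1.0]]
magazine [([221.1, 151.1, 94.8, 123.6], 0.6)]
gate [([233.6, 213.9, 45.6, 58.8], 0.94)]
latch_bar [([235.6, 221.2, 42.7, 52.9], 0.52)]
knob [([234.4, 220.2, 46.0, 54.9], 0.6)]
keeper_post [([289.2, 213.9, 18.0, 27.0], 0.77)]
notch_mark [([221.8, 150.2, 98.0, 125.1], 0.8)]
follower [([258.6, 148.3, 33.7, 34.7], 0.73)]
```

```bash
python3 - <<'E'
import cv2
a=cv2.imread('pics/scene0.png')[165:295,195:355]; cv2.imwrite('pics/s0c.png',cv2.resize(a,None,fx=4.6,fy=4.6,interpolation=cv2.INTER_CUBIC))
a=cv2.imread('pics/top0.png')[140:285,205:335]; cv2.imwrite('pics/t0c.png',cv2.resize(a,None,fx=4,fy=4,interpolation=cv2.INTER_CUBIC))
E
```

```text
(no output)
```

View pics/s0c.png

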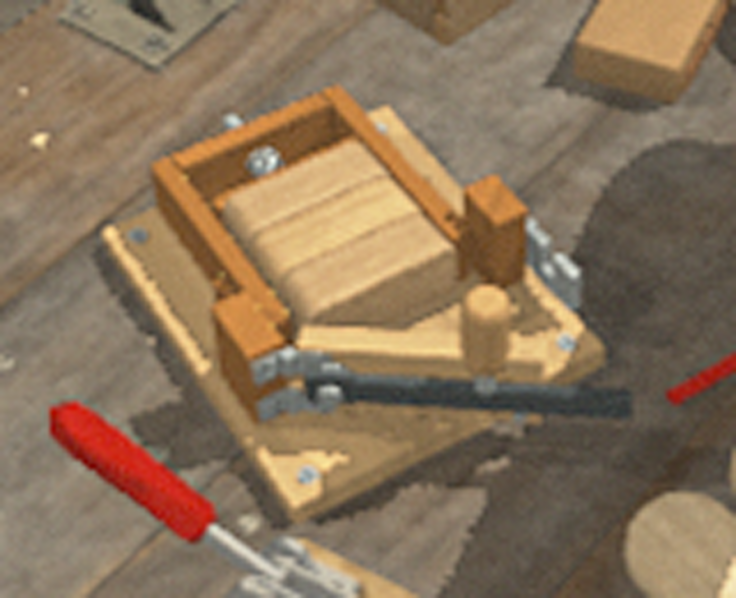

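View pics/t0c.png

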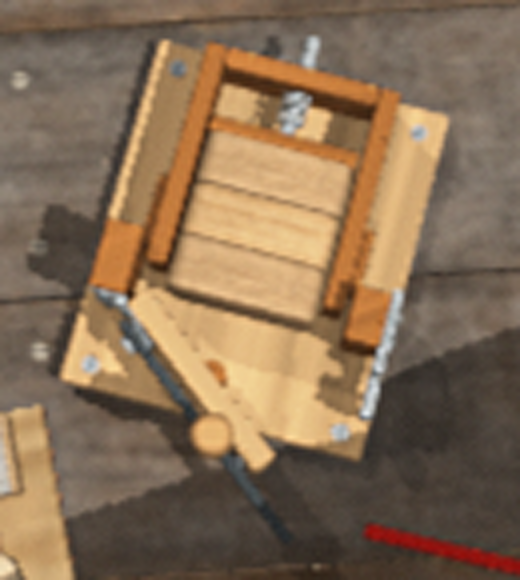

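View pics/scene0.png

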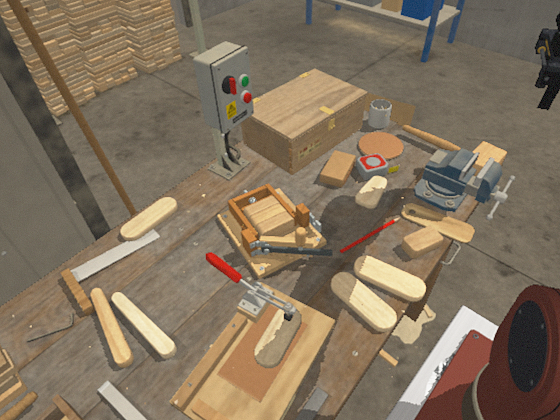

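View pics/top0.png

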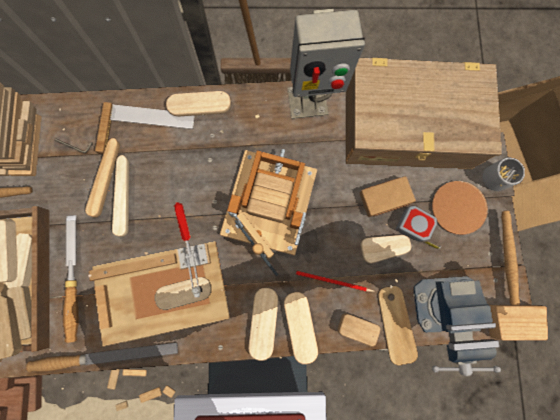

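```bash
python3 - <<'E'
from h import *
p=capture('top'); s=capture('scene')
tc=lambda x,y:(205+x/4,140+y/4)
sc=lambda x,y:(195+x/4.6,165+y/4.6)
print('base',[np.round(ray(p,*tc(*c),14)).tolist() for c in [(160,40),(448,113),(360,460),(62,378)]])
print('keeper top T',[np.round(ray(p,*tc(*c),66)).tolist() for c in [(357,287),(395,292),(385,350),(345,345)]])
print('keeper top S',[np.round(ray(s,*sc(*c),66)).tolist() for c in [(463,190),(493,175),(527,207),(497,228)]])
print('knob',ray(p,*tc(212,430),112.5),ray(s,*sc(488,298),112.5))
print('bar nose',ray(p,*tc(290,540),54),ray(s,*sc(630,392),54))
print('baseS',[np.round(ray(s,*sc(*c),14)).tolist() for c in [(105,228),(290,515),(605,350),(385,108)]])
a=p['pixels'][195:255,270:320,::-1]; cv2.imwrite('pics/tk.png',cv2.resize(a,None,fx=10,fy=10,interpolation=cv2.INTER_CUBIC))
a=s['pixels'][195:255,285:345,::-1]; cv2.imwrite('pics/sk.png',cv2.resize(a,None,fx=10,fy=10,interpolation=cv2.INTER_CUBIC))
E
```

```text
base [[688.0, 9.0, 14.0], [643.0, -157.0, 14.0], [444.0, -102.0, 14.0], [492.0, 63.0, 14.0]]
keeper top T [[533.0, -99.0, 66.0], [530.0, -119.0, 66.0], [499.0, -113.0, 66.0], [502.0, -91.0, 66.0]]
keeper top S [[531.0, -99.0, 66.0], [527.0, -116.0, 66.0], [501.0, -110.0, 66.0], [503.0, -90.0, 66.0]]
knob [453.79515403 -21.9168966  112.5       ] [451.23388708 -23.16824771 112.5       ]
bar nose [400.46487229 -61.10292026  54.        ] [400.28615314 -61.49269538  54.        ]
baseS [[686.0, 5.0, 14.0], [489.0, 68.0, 14.0], [442.0, -100.0, 14.0], [639.0, -156.0, 14.0]]
```

View pics/tk.png

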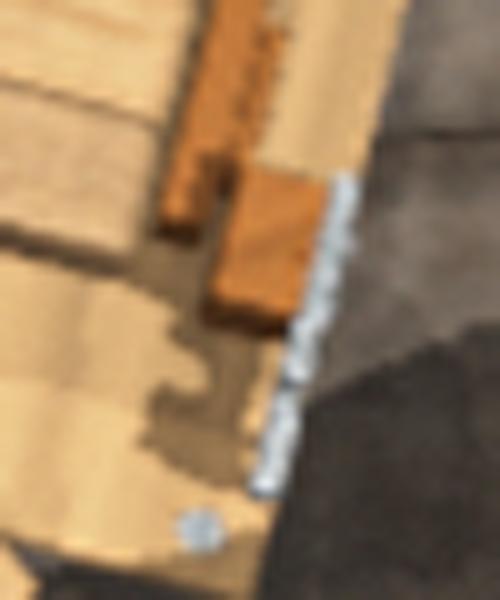

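View pics/sk.png

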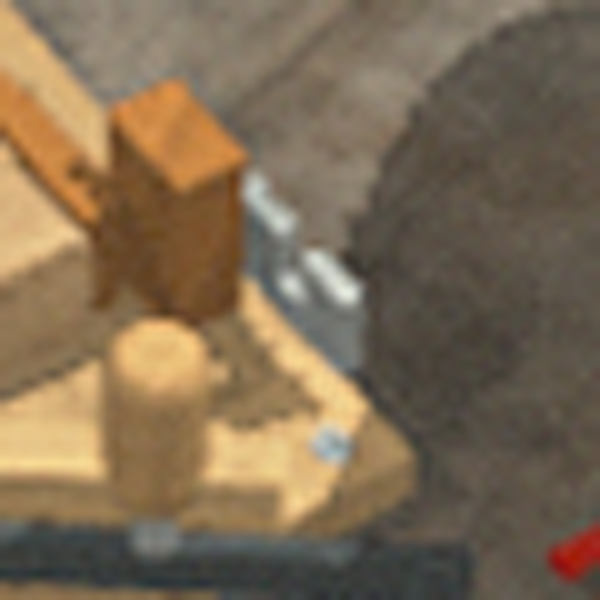

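```bash
cat >> h.py <<'E'
def M(pose,pts):
    x,y,a=pose; pts=np.atleast_2d(np.array(pts,float)); c,s=np.cos(a),np.sin(a)
    return np.c_[x+c*pts[:,0]-s*pts[:,1], y+s*pts[:,0]+c*pts[:,1], pts[:,2]]
def bargate(th,lift,pts):
    # pts in magazine coords with gate shut, bar level -> moved
    pts=np.atleast_2d(np.array(pts,float)); q=pts.copy()
    dy=40-pts[:,1]; dz=pts[:,2]-46; c,s=np.cos(lift),np.sin(lift)
    q[:,1]=40-(dy*c-dz*s); q[:,2]=46+dy*s+dz*c
    v=q[:,:2]-[-16,60]; c,s=np.cos(-th),np.sin(-th)   # free end (-y) swings to -x : rotation negative
    return np.c_[-16+c*v[:,0]-s*v[:,1],60+s*v[:,0]+c*v[:,1],q[:,2]]
E
python3 - <<'E'
from h import *
from scipy.optimize import least_squares
p=capture('top'); s=capture('scene')
tc=lambda x,y:(205+x/4,140+y/4)
sc=lambda x,y:(195+x/4.6,165+y/4.6)
B=[(1,1),(1,-1),(-1,-1),(-1,1)]
bt=np.array([tc(*c) for c in [(160,40),(448,113),(360,460),(62,378)]])
bs=np.array([sc(*c) for c in [(105,228),(385,108),(605,350),(290,515)]])
bs_idx=[0,1,2,3]
kt=np.array([(270+x/10,195+y/10) for x,y in [(245,165),(330,180),(295,328),(210,298)]])
ks=np.array([(285+x/10,195+y/10) for x,y in [(110,112),(180,80),(248,160),(180,190)]])
K=[(15,-59,66),(15,-79,66),(-15,-79,66),(-15,-59,66)]
kob=np.array([tc(212,430)]); kos=np.array([(285+15.5,195+34.5)])
nt=np.array([tc(290,540)]); ns=np.array([sc(630,392)])
def res(v,full=False):
    pose=v[:3]; cx,cy,th=v[3:6]; dT=v[6:8]; dS=v[8:10]
    b=M(pose,[(cx+102*i,cy+86*j,14) for i,j in B]); k=M(pose,K)
    kn=M(pose,bargate(th,0,[(-23,-30,112.5)])); no=M(pose,bargate(th,0,[(-23,-96,54)]))
    r=[proj(p,b)+dT-bt,proj(s,b)+dS-bs,proj(p,k)+dT-kt,proj(s,k)+dS-ks,proj(p,kn)+dT-kob,proj(s,kn)+dS-kos,proj(p,no)+dT-nt,proj(s,no)+dS-ns]
    if full:return r
    return np.concatenate([q.ravel() for q in r]+[2*v[6:10], [v[4]/5]])
o=least_squares(res,[520,-30,-.27,80,0,.6,0,0,0,0],loss='soft_l1')
print(np.round(o.x,3),o.cost); print([np.round(q,1).tolist() for q in res(o.x,True)])
np.save('pose.npy',o.x)
v=o.x;pose=v[:3]
print('knob',M(pose,bargate(v[5],0,[(-23,-30,91)])), 'shut',M(pose,[(-23,-30,91)]))
# plate projections for offsets
for d in (-8,-4,0,4,8):
    P=[(-23+d-4.5-16,-82,50),(-23+d-4.5,-82,50),(-23+d+4.5,-82,50),(-23+d+4.5+46,-82,50)]
    print(d,'T',np.round((proj(p,M(pose,P))+v[6:8]-[270,195])*10).tolist(),'S',np.round((proj(s,M(pose,P))+v[8:10]-[285,195])*10).tolist())
E
```

```text
[ 5.32919e+02 -3.80210e+01 -2.71000e-01  3.36060e+01  6.83000e-01
  6.88000e-01  1.40000e-02 -2.92000e-01  1.61000e-01  1.76000e-01] 7.442194740432179
[[[-0.2, 0.2], [-0.2, 0.5], [0.2, -0.3], [-0.2, 0.5]], [[-1.1, 1.0], [-0.3, -0.3], [-0.1, -0.7], [1.2, -1.2]], [[-0.1, 0.4], [0.5, 1.3], [0.6, 0.0], [-0.0, 0.6]], [[-0.1, 0.2], [0.3, -0.2], [1.1, -0.1], [0.4, 0.5]], [[-0.0, -1.3]], [[-1.5, -0.4]], [[-0.6, -1.0]], [[-1.0, 0.3]]]
knob [[455.88114529 -21.89968835  91.        ]] shut [[502.72542653 -60.76660889  91.        ]]
-8 T [[267.0, 505.0], [285.0, 433.0], [296.0, 393.0], [347.0, 189.0]] S [[364.0, 305.0], [322.0, 260.0], [298.0, 235.0], [182.0, 111.0]]
-4 T [[272.0, 487.0], [290.0, 415.0], [300.0, 375.0], [352.0, 171.0]] S [[354.0, 294.0], [311.0, 249.0], [288.0, 224.0], [172.0, 101.0]]
0 T [[276.0, 469.0], [295.0, 397.0], [305.0, 357.0], [356.0, 153.0]] S [[343.0, 282.0], [301.0, 237.0], [277.0, 213.0], [163.0, 90.0]]
4 T [[281.0, 451.0], [299.0, 379.0], [309.0, 339.0], [360.0, 136.0]] S [[332.0, 271.0], [290.0, 226.0], [267.0, 202.0], [153.0, 80.0]]
8 T [[285.0, 433.0], [304.0, 361.0], [314.0, 321.0], [365.0, 118.0]] S [[322.0, 260.0], [280.0, 215.0], [257.0, 191.0], [143.0, 70.0]]
```

```bash
cat >> h.py <<'E'
from scipy.spatial.transform import Rotation as R
def go(xyz,ang,base=None,base_ang=None):
    s=env.read_state(); r=R.from_quat(s['tcp_rot']).as_matrix()
    b=s['tcp_pos'] if base is None else np.array(base)
    if base_ang is not None:
        c,sn=np.cos(base_ang),np.sin(base_ang); r=np.array([[c,sn,0],[sn,-c,0],[0,0,-1]])
    c,sn=np.cos(ang),np.sin(ang); t=np.array([[c,sn,0],[sn,-c,0],[0,0,-1]])
    w=R.from_matrix(r.T@t).as_rotvec()
    print('travel',np.round(r.T@(np.array(xyz)-b)/150,3),'ang',np.round(w/np.radians(120),3))
E
python3 - <<'E'
from h import *
s=(242.16,-603.2,222.5); a=-1.19
w=[(330,-480,222),(390,-350,222),(430,-215,222),(450,-90,210),(453.5,-22.3,130)]
for i,x in enumerate(w):
    go(x,-.96,s if i==0 else w[i-1],a if i==0 else -.96)
v=np.load('pose.npy');pose=v[:3]
for th in (.66,.69,.72,.75): print(th,M(pose,bargate(th,0,[(-23,-30,91)])))
E
```

```text
travel [-0.545 -0.849  0.003] ang [ 0.    0.   -0.11]
travel [-0.481 -0.825  0.   ] ang [0. 0. 0.]
travel [-0.584 -0.735  0.   ] ang [0. 0. 0.]
travel [-0.606 -0.587  0.08 ] ang [0. 0. 0.]
travel [-0.356 -0.278  0.533] ang [0. 0. 0.]
0.66 [[457.18708223 -24.03833899  91.        ]]
0.69 [[455.77835738 -21.7255389   91.        ]]
0.72 [[454.43964    -19.37152409  91.        ]]
0.75 [[453.17213485 -16.97841301  91.        ]]
```

Call:
jog_arm --motion '[{"travel":[-0.545,-0.849,0],"angular":[0,0,-0.11],"claw":1},{"travel":[-0.545,-0.849,0],"angular":[0,0,-0.11],"claw":1},{"travel":[-0.545,-0.849,0],"angular":[0,0,-0.11],"claw":1},{"travel":[-0.545,-0.849,0],"angular":[0,0,-0.11],"claw":1},{"travel":[-0.545,-0.849,0],"angular":[0,0,-0.11],"claw":1}]'

```text
clock: 1.42
tcp_pos: [335.2, -474.3, 223.1]
tcp_rot: [0.889, -0.457, 0.001, -0.001]
contact_force: [0.5, 0.2, -0.3]
finger_gap: 87.3
```

Call:
jog_arm --motion '[{"travel":[-0.48,-0.825,0],"claw":1},{"travel":[-0.48,-0.825,0],"claw":1},{"travel":[-0.48,-0.825,0],"claw":1},{"travel":[-0.48,-0.825,0],"claw":1},{"travel":[-0.48,-0.825,0],"claw":1}]'

```text
validation failed for argument at $.mo...
```

Call:
jog_arm --motion '[{"travel":[-0.584,-0.735,0],"claw":1},{"travel":[-0.584,-0.735,0],"claw":1},{"travel":[-0.584,-0.735,0],"claw":1},{"travel":[-0.584,-0.735,0],"claw":1},{"travel":[-0.584,-0.735,0],"claw":1}]'

```text
validation failed for argument at $.mo...
```

```bash
python3 - <<'E'
from h import *
w=[(335,-474.5,223),(390,-350,223),(430,-215,223),(450,-90,213),(453.5,-22,130)]
go(w[1],-.96)
for i in range(2,5): go(w[i],-.96,w[i-1],-.96)
E
```

```text
travel [-0.462 -0.779  0.003] ang [-0.001 -0.     0.005]
travel [-0.584 -0.735  0.   ] ang [0. 0. 0.]
travel [-0.606 -0.587  0.067] ang [0. 0. 0.]
travel [-0.358 -0.279  0.553] ang [0. 0. 0.]
```

Call:
jog_arm --motion '[{"travel":[-0.47,-0.79,0],"angular":[0,0,0],"claw":1},{"travel":[-0.47,-0.79,0],"angular":[0,0,0],"claw":1},{"travel":[-0.47,-0.79,0],"angular":[0,0,0],"claw":1},{"travel":[-0.47,-0.79,0],"angular":[0,0,0],"claw":1}]'

```text
clock: 1.75
tcp_pos: [389.5, -348.4, 223.0]
tcp_rot: [0.889, -0.458, 0.0, -0.001]
contact_force: [1.5, 0.3, -0.0]
finger_gap: 86.9
```

Call:
jog_arm --motion '[{"travel":[-0.58,-0.73,0],"angular":[0,0,0],"claw":1},{"travel":[-0.58,-0.73,0],"angular":[0,0,0],"claw":1},{"travel":[-0.58,-0.73,0],"angular":[0,0,0],"claw":1},{"travel":[-0.58,-0.73,0],"angular":[0,0,0],"claw":1}]'

```text
clock: 2.08
tcp_pos: [427.8, -214.4, 223.0]
tcp_rot: [0.889, -0.459, 0.0, -0.001]
contact_force: [0.4, 0.2, 0.4]
finger_gap: 87.2
```

Call:
jog_arm --motion '[{"travel":[-0.6,-0.59,0],"angular":[0,0,0],"claw":1},{"travel":[-0.6,-0.59,0],"angular":[0,0,0],"claw":1},{"travel":[-0.6,-0.59,0],"angular":[0,0,0],"claw":1},{"travel":[-0.6,-0.59,0],"angular":[0,0,0],"claw":1},{"travel":[-0.6,-0.59,0],"angular":[0,0,0],"claw":1}]'

```text
clock: 2.5
tcp_pos: [447.2, -93.4, 223.0]
tcp_rot: [0.888, -0.459, 0.0, -0.0]
contact_force: [0.7, -1.2, 0.3]
finger_gap: 87.3
```

```bash
python3 - <<'E'
from h import *
print(env.read_state()['tcp_pos'],env.read_state()['joint_pos'])
go((453.5,-22,140),-.96)
p=snap('top','top1')
a=p['pixels'][140:300,180:360,::-1]; cv2.imwrite('pics/t1.png',cv2.resize(a,None,fx=4,fy=3.7,interpolation=cv2.INTER_CUBIC))
E
```

```text
[447.2357901  -93.40724855 223.00188405] [ 0.56166639 -0.04337823 -0.4354589   1.89064406 -0.01879289  1.28945353
 -0.82200918]
travel [-0.365 -0.309  0.553] ang [-0.    -0.     0.003]
```

View pics/t1.png

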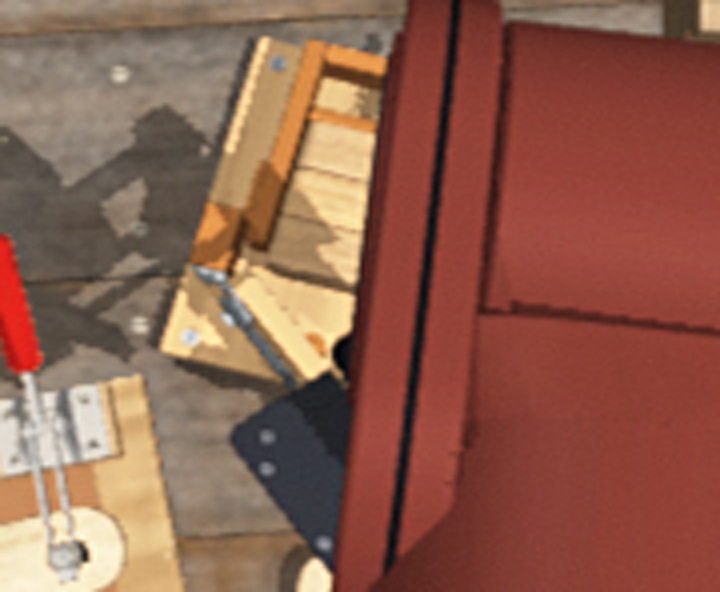

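Call:
jog_arm --motion '[{"travel":[-0.365,-0.31,0.1],"angular":[0,0,0],"claw":1},{"travel":[-0.365,-0.31,0.3],"angular":[0,0,0],"claw":1},{"travel":[-0.365,-0.31,0.55],"angular":[0,0,0],"claw":1},{"travel":[-0.365,-0.31,0.55],"angular":[0,0,0],"claw":1}]'

```text
clock: 2.88
tcp_pos: [449.6, -23.9, 134.3]
tcp_rot: [0.887, -0.461, -0.004, 0.001]
contact_force: [-1.9, 0.4, -0.4]
finger_gap: 87.1
```

```bash
python3 - <<'E'
from h import *
print(env.read_state()['tcp_pos'],env.read_state()['joint_pos'])
go((453.5,-22,76),-.96)
p=snap('scene','sc1')
a=p['pixels'][130:290,180:380,::-1]; cv2.imwrite('pics/s1.png',cv2.resize(a,None,fx=3.9,fy=3.7,interpolation=cv2.INTER_CUBIC))
E
```

```text
[449.57945531 -23.89455793 134.26460674] [ 0.48091773  0.03220682 -0.52826903  2.01217766  0.01647596  1.10995539
 -1.01256017]
travel [ 0.007 -0.031  0.388] ang [0.003 0.003 0.001]
```

View pics/s1.png

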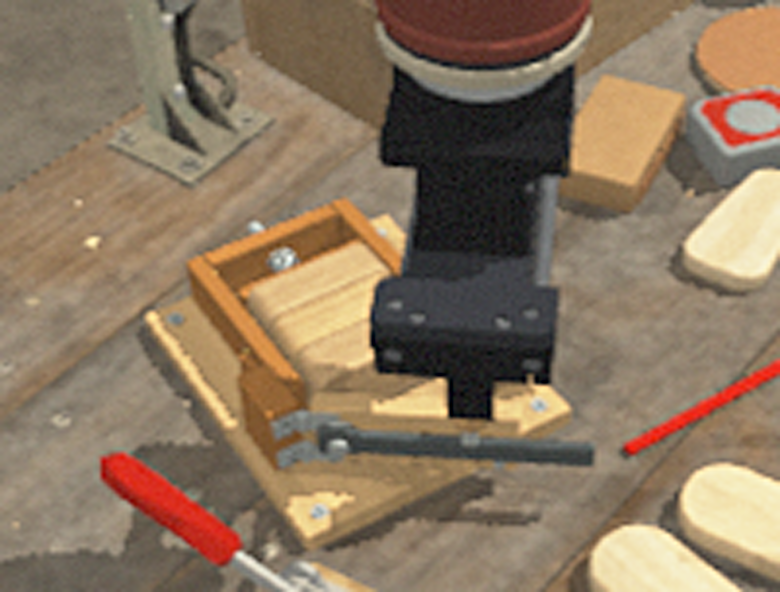

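Call:
jog_arm --motion '[{"travel":[0,-0.02,0.2],"angular":[0,0,0],"claw":1},{"travel":[0,-0.02,0.39],"angular":[0,0,0],"claw":1},{"travel":[0,-0.02,0.39],"angular":[0,0,0],"claw":1},{"travel":[0,-0.02,0.39],"angular":[0,0,0],"claw":1}]'

```text
clock: 3.27
tcp_pos: [455.8, -23.8, 82.5]
tcp_rot: [0.887, -0.462, -0.001, 0.0]
contact_force: [0.3, -0.5, 0.3]
finger_gap: 87.2
```

```bash
python3 - <<'E'
from h import *
print(env.read_state())
p=snap('scene','sc2')
a=p['pixels'][130:290,180:380,::-1]; cv2.imwrite('pics/s2.png',cv2.resize(a,None,fx=3.9,fy=3.7,interpolation=cv2.INTER_CUBIC))
E
```

```text
{'clock': 3.2667, 'joint_pos': array([ 0.46676271,  0.10709305, -0.53211956,  2.05968372,  0.0645787 ,
        0.9917522 , -1.05938021]), 'qvel': array([-0.00237526, -0.03226637, -0.00963155, -0.03288175, -0.00902945,
        0.00605001,  0.00029706]), 'tau': array([ -0.08120292, -36.3888967 ,  -1.6174297 , -32.63528824,
         0.14733663,  -0.36519667,  -0.15339175]), 'tcp_pos': array([455.8125243 , -23.84124992,  82.52286782]), 'tcp_rot': array([ 8.86742949e-01, -4.62262407e-01, -5.96200800e-04,  2.33147922e-04]), 'contact_force': array([ 0.27570254, -0.46256048,  0.32137655]), 'torque': array([ 0.00920791, -0.02274682, -0.05376829]), 'finger_gap': 87.16612209461871}
```

View pics/s2.png

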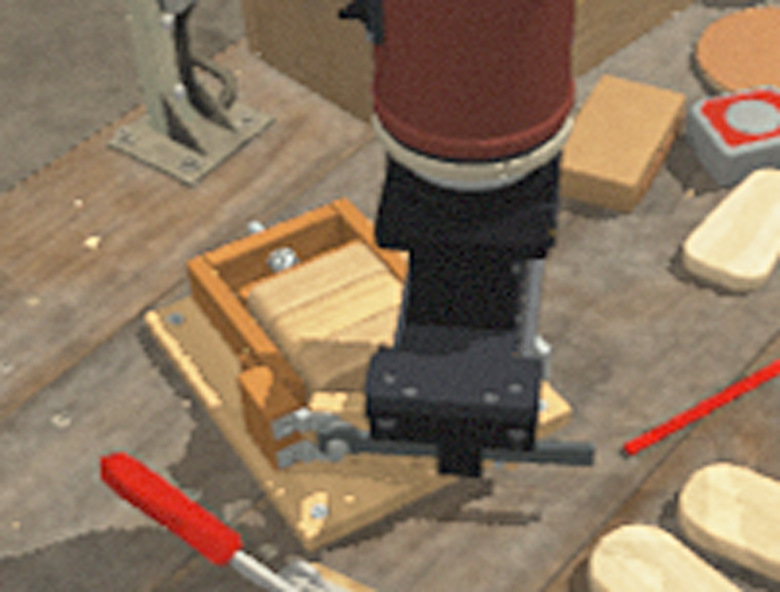

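Call:
jog_arm --motion '[{"travel":[0,0,0.045],"angular":[0,0,0],"claw":1},{"travel":[0,0,0.045],"angular":[0,0,0],"claw":1},{"travel":[0,0,0.045],"angular":[0,0,0],"claw":-0.2},{"travel":[0,0,0.045],"angular":[0,0,0],"claw":-0.6},{"travel":[0,0,0.045],"angular":[0,0,0],"claw":-1},{"travel":[0,0,0.045],"angular":[0,0,0],"claw":-1},{"travel":[0,0,0.045],"angular":[0,0,0],"claw":-1},{"travel":[0,0,0.045],"angular":[0,0,0],"claw":-1}]' --squeeze 15

```text
clock: 3.98
tcp_pos: [455.8, -22.2, 74.9]
tcp_rot: [0.887, -0.461, 0.0, 0.0]
contact_force: [0.7, 0.7, -0.5]
finger_gap: 54.9
```

Call:
jog_arm --motion '[{"travel":[0,0,0],"angular":[0,0,0],"claw":-1},{"travel":[0,0,0],"angular":[0,0,0],"claw":-1},{"travel":[0,0,0],"angular":[0,0,0],"claw":-1},{"travel":[0,0,0],"angular":[0,0,0],"claw":-1},{"travel":[0,0,0],"angular":[0,0,0],"claw":-1},{"travel":[0,0,0],"angular":[0,0,0],"claw":-1},{"travel":[0,0,0],"angular":[0,0,0],"claw":-1},{"travel":[0,0,0],"angular":[0,0,0],"claw":-1}]'

```text
clock: 4.65
tcp_pos: [455.7, -22.2, 74.8]
tcp_rot: [0.887, -0.461, -0.0, 0.0]
contact_force: [-0.6, -0.6, -0.6]
finger_gap: 21.7
```

```bash
python3 - <<'E'
from h import *
print(env.read_state())
p=snap('scene','sc3')
a=p['pixels'][130:290,180:380,::-1]; cv2.imwrite('pics/s3.png',cv2.resize(a,None,fx=3.9,fy=3.7,interpolation=cv2.INTER_CUBIC))
E
```

```text
{'clock': 4.65, 'joint_pos': array([ 0.46306866,  0.11714925, -0.53407671,  2.06830305,  0.07189107,
        0.97371531, -1.06711413]), 'qvel': array([-0.00026256, -0.00281323,  0.00067503,  0.00054499,  0.00171657,
        0.00064396, -0.0021973 ]), 'tau': array([ 8.69781850e-02, -3.92922771e+01, -1.83149848e+00, -3.45757520e+01,
        1.72222703e-02, -1.94844715e-01, -1.57835201e-02]), 'tcp_pos': array([455.6624862 , -22.16098088,  74.76928459]), 'tcp_rot': array([ 8.87309412e-01, -4.61174585e-01, -1.00659618e-04,  4.55511131e-06]), 'contact_force': array([-0.58190471, -0.56034399, -0.58248424]), 'torque': array([-0.023485  ,  0.08034956,  0.01002127]), 'finger_gap': 21.69814078322462}
```

View pics/s3.png

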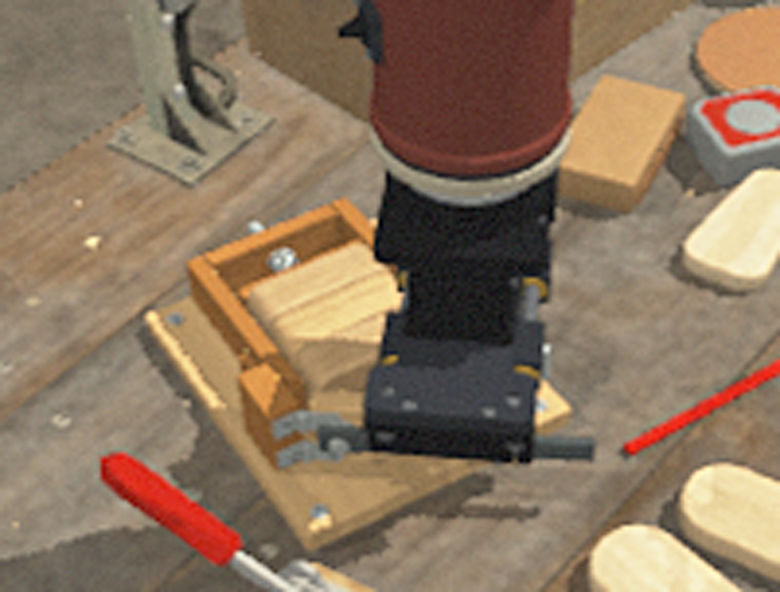

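```bash
cat >> h.py <<'E'
def tcp_pose(th,lift,g,x0,off=(0,0,0)):
    """rigidly carried tool pose. g: dict th0, tcp0 (world), R0 at lift 0"""
    pose=x0
    def fr(th,l):
        P=M(pose,bargate(th,l,[(-23,40,46),(-22,40,46),(-23,41,46),(-23,40,47)])) 
        A=(P[1:]-P[0]).T; return P[0],A
    p0,A0=fr(g['th0'],0); p1,A1=fr(th,lift)
    Q=A1@A0.T
    return p1+Q@(np.array(g['tcp0'])-p0), Q@g['R0']
def rows(seq,g,x0,cur):
    """cur=(pos,R) commanded now"""
    for th,l in seq:
        P,Rm=tcp_pose(th,l,g,x0)
        t=cur[1].T@(P-cur[0])/150; w=R.from_matrix(cur[1].T@Rm).as_rotvec()/np.radians(120)
        print(f'{th:.3f} {l:.3f}','{"travel": [%.3f, %.3f, %.3f], "angular": [%.3f, %.3f, %.3f], "claw": -1},'%(*t,*w),np.round(P,1))
E
python3 - <<'E'
from h import *
import pickle
s=env.read_state(); v=np.load('pose.npy')
g=dict(th0=.69,tcp0=s['tcp_pos'],R0=R.from_quat(s['tcp_rot']).as_matrix())
pickle.dump(g,open('g.pkl','wb'))
x0=v[:3]
rows([(t,0) for t in np.linspace(.69,.24,10)[1:]],g,x0,(s['tcp_pos'],g['R0']))
E
```

```text
0.640 0.000 {"travel": [0.030, 0.002, -0.000], "angular": [-0.000, 0.000, -0.024], "claw": -1}, [458.1 -26.   74.8]
0.590 0.000 {"travel": [0.060, 0.002, -0.000], "angular": [-0.000, 0.000, -0.048], "claw": -1}, [460.7 -29.7  74.8]
0.540 0.000 {"travel": [0.091, 0.000, -0.000], "angular": [-0.000, 0.000, -0.072], "claw": -1}, [463.4 -33.3  74.8]
0.490 0.000 {"travel": [0.121, -0.003, -0.000], "angular": [-0.000, 0.000, -0.095], "claw": -1}, [466.4 -36.7  74.8]
0.440 0.000 {"travel": [0.150, -0.007, -0.000], "angular": [-0.000, 0.000, -0.119], "claw": -1}, [469.5 -40.   74.8]
0.390 0.000 {"travel": [0.180, -0.013, -0.000], "angular": [-0.000, 0.000, -0.143], "claw": -1}, [472.8 -43.1  74.8]
0.340 0.000 {"travel": [0.209, -0.021, -0.000], "angular": [-0.000, 0.000, -0.167], "claw": -1}, [476.2 -46.1  74.8]
0.290 0.000 {"travel": [0.238, -0.030, -0.000], "angular": [-0.000, 0.000, -0.191], "claw": -1}, [479.8 -48.9  74.8]
0.240 0.000 {"travel": [0.267, -0.040, -0.000], "angular": [-0.000, 0.000, -0.215], "claw": -1}, [483.5 -51.5  74.8]
```

Call:
jog_arm --motion '[{"travel":[0.03,0.002,0],"angular":[0,0,-0.024],"claw":-1},{"travel":[0.06,0.002,0],"angular":[0,0,-0.048],"claw":-1},{"travel":[0.091,0,0],"angular":[0,0,-0.072],"claw":-1},{"travel":[0.121,-0.003,0],"angular":[0,0,-0.095],"claw":-1},{"travel":[0.15,-0.007,0],"angular":[0,0,-0.119],"claw":-1},{"travel":[0.18,-0.013,0],"angular":[0,0,-0.143],"claw":-1},{"travel":[0.209,-0.021,0],"angular":[0,0,-0.167],"claw":-1},{"travel":[0.238,-0.03,0],"angular":[0,0,-0.191],"claw":-1},{"travel":[0.267,-0.04,0],"angular":[0,0,-0.215],"claw":-1},{"travel":[0.267,-0.04,0],"angular":[0,0,-0.215],"claw":-1},{"travel":[0.267,-0.04,0],"angular":[0,0,-0.215],"claw":-1}]'

```text
clock: 5.62
tcp_pos: [484.7, -49.7, 74.8]
tcp_rot: [0.968, -0.251, 0.0, -0.001]
contact_force: [4.6, 6.1, -3.2]
finger_gap: 21.4
```

```bash
python3 - <<'E'
from h import *
import pickle
s=env.read_state(); x0=np.load('pose.npy')[:3]; g=pickle.load(open('g.pkl','rb'))
print(s['tcp_pos'],s['contact_force'],s['torque'],s['finger_gap'])
p=snap('scene','sc4'); q=snap('top','t4')
a=p['pixels'][130:290,180:380,::-1]; cv2.imwrite('pics/s4.png',cv2.resize(a,None,fx=3.9,fy=3.7,interpolation=cv2.INTER_CUBIC))
cur=tcp_pose(.24,0,g,x0)
rows([(.24,l) for l in (.04,.08,.12,.16,.18)],g,x0,cur)
E
```

```text
[484.71297844 -49.69787024  74.79713645] [ 4.55576498  6.10167064 -3.19953555] [ 1.33340842 -0.864811   -0.00754544] 21.352152766806732
0.240 0.040 {"travel": [0.000, -0.008, -0.019], "angular": [-0.019, -0.000, 0.000], "claw": -1}, [484.1 -50.4  77.6]
0.240 0.080 {"travel": [0.000, -0.017, -0.037], "angular": [-0.038, -0.000, 0.000], "claw": -1}, [484.8 -49.3  80.3]
0.240 0.120 {"travel": [0.000, -0.026, -0.055], "angular": [-0.057, -0.000, 0.000], "claw": -1}, [485.4 -48.   83. ]
0.240 0.160 {"travel": [0.000, -0.037, -0.072], "angular": [-0.076, -0.000, 0.000], "claw": -1}, [486.2 -46.7  85.6]
0.240 0.180 {"travel": [0.000, -0.042, -0.081], "angular": [-0.086, -0.000, 0.000], "claw": -1}, [486.6 -46.   86.9]
```

View pics/s4.png

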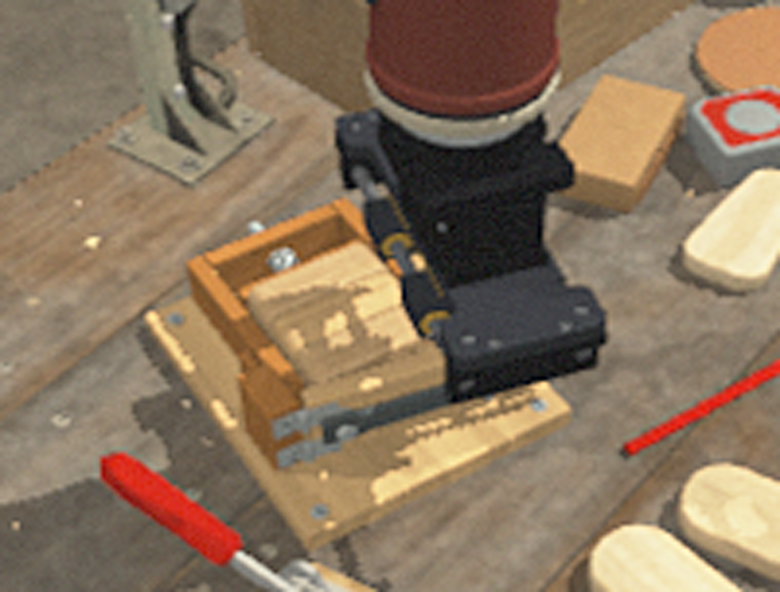

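```bash
python3 - <<'E'
from h import *
import pickle
s=env.read_state(); x0=np.load('pose.npy')[:3]; g=pickle.load(open('g.pkl','rb'))
c=tcp_pose(.24,0,g,x0)
x1=x0+np.array([-2.5,1.7,0])
g2=dict(th0=.244,tcp0=np.array([484.7,-49.7,74.8]),R0=c[1]); pickle.dump((g2,x1),open('g2.pkl','wb'))
rows([(.244,l) for l in (0,.03,.06,.09,.12,.15,.18)],g2,x1,c)
E
```

```text
0.244 0.000 {"travel": [0.001, -0.014, -0.000], "angular": [0.000, 0.000, 0.000], "claw": -1}, [484.7 -49.7  74.8]
0.244 0.030 {"travel": [0.001, -0.020, -0.014], "angular": [-0.014, -0.000, 0.000], "claw": -1}, [485.1 -48.9  76.8]
0.244 0.060 {"travel": [0.001, -0.026, -0.027], "angular": [-0.029, -0.000, 0.000], "claw": -1}, [485.6 -48.1  78.9]
0.244 0.090 {"travel": [0.001, -0.033, -0.041], "angular": [-0.043, -0.000, 0.000], "claw": -1}, [486.1 -47.2  80.8]
0.244 0.120 {"travel": [0.001, -0.040, -0.054], "angular": [-0.057, -0.000, 0.000], "claw": -1}, [486.6 -46.3  82.8]
0.244 0.150 {"travel": [0.001, -0.048, -0.066], "angular": [-0.072, -0.000, 0.000], "claw": -1}, [487.2 -45.3  84.7]
0.244 0.180 {"travel": [0.001, -0.056, -0.079], "angular": [-0.086, -0.001, 0.000], "claw": -1}, [487.8 -44.2  86.6]
```

Call:
jog_arm --motion '[{"travel":[0.001,-0.014,0],"angular":[0,0,0],"claw":-1},{"travel":[0.001,-0.02,-0.014],"angular":[-0.014,0,0],"claw":-1},{"travel":[0.001,-0.026,-0.027],"angular":[-0.029,0,0],"claw":-1},{"travel":[0.001,-0.033,-0.041],"angular":[-0.043,0,0],"claw":-1},{"travel":[0.001,-0.04,-0.054],"angular":[-0.057,0,0],"claw":-1},{"travel":[0.001,-0.048,-0.066],"angular":[-0.072,0,0],"claw":-1},{"travel":[0.001,-0.056,-0.079],"angular":[-0.086,0,0],"claw":-1},{"travel":[0.001,-0.056,-0.079],"angular":[-0.086,0,0],"claw":-1},{"travel":[0.001,-0.056,-0.079],"angular":[-0.086,0,0],"claw":-1}]'

```text
clock: 6.47
tcp_pos: [487.7, -44.2, 86.4]
tcp_rot: [0.964, -0.25, -0.023, 0.087]
contact_force: [-2.8, -0.3, 1.1]
finger_gap: 21.8
```

```bash
python3 - <<'E'
from h import *
import pickle
s=env.read_state(); g,x1=pickle.load(open('g2.pkl','rb'))
print(s['tcp_pos'],s['contact_force'],s['torque'],s['finger_gap'],R.from_matrix(R.from_quat(s['tcp_rot']).as_matrix().T@tcp_pose(.244,.18,g,x1)[1]).as_rotvec())
p=snap('scene','sc5'); q=snap('top','t5')
a=p['pixels'][130:290,180:380,::-1]; cv2.imwrite('pics/s5.png',cv2.resize(a,None,fx=3.9,fy=3.7,interpolation=cv2.INTER_CUBIC))
cur=tcp_pose(.244,.18,g,x1)
rows([(t,.18) for t in (.21,.18,.15,.12,.09,.06,.04,.02)],g,x1,cur)
E
```

```text
[487.68060343 -44.21504436  86.43572795] [-2.84619829 -0.33879156  1.14036254] [0.13727332 0.00179762 0.08650716] 21.82493754383185 [-0.00010971 -0.00081589  0.00091505]
0.210 0.180 {"travel": [0.019, 0.001, 0.000], "angular": [-0.000, 0.003, -0.016], "claw": -1}, [490.2 -45.7  86.6]
0.180 0.180 {"travel": [0.035, 0.000, 0.000], "angular": [-0.000, 0.005, -0.030], "claw": -1}, [492.4 -46.9  86.6]
0.150 0.180 {"travel": [0.052, -0.000, -0.000], "angular": [-0.000, 0.008, -0.044], "claw": -1}, [494.5 -48.   86.6]
0.120 0.180 {"travel": [0.068, -0.001, -0.000], "angular": [-0.000, 0.011, -0.058], "claw": -1}, [496.8 -49.1  86.6]
0.090 0.180 {"travel": [0.084, -0.003, -0.001], "angular": [-0.000, 0.013, -0.072], "claw": -1}, [499.  -50.1  86.6]
0.060 0.180 {"travel": [0.101, -0.005, -0.001], "angular": [-0.000, 0.016, -0.086], "claw": -1}, [501.3 -51.   86.6]
0.040 0.180 {"travel": [0.112, -0.006, -0.001], "angular": [-0.000, 0.017, -0.096], "claw": -1}, [502.9 -51.6  86.6]
0.020 0.180 {"travel": [0.122, -0.008, -0.002], "angular": [-0.000, 0.019, -0.105], "claw": -1}, [504.4 -52.1  86.6]
```

View pics/s5.png

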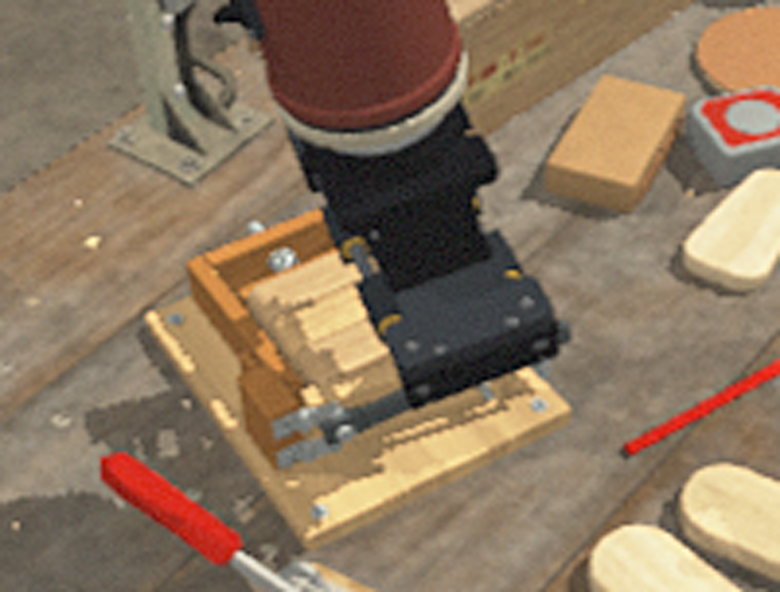

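Call:
jog_arm --motion '[{"travel":[0.019,0.001,0],"angular":[0,0.003,-0.016],"claw":-1},{"travel":[0.035,0,0],"angular":[0,0.005,-0.03],"claw":-1},{"travel":[0.052,0,0],"angular":[0,0.008,-0.044],"claw":-1},{"travel":[0.052,0,0],"angular":[0,0.008,-0.044],"claw":-1},{"travel":[0.052,0,0],"angular":[0,0.008,-0.044],"claw":-1}]'

```text
clock: 6.98
tcp_pos: [493.8, -47.8, 86.2]
tcp_rot: [0.975, -0.205, -0.019, 0.087]
contact_force: [-3.9, 2.2, -0.9]
finger_gap: 21.6
```

```bash
cat >> h.py <<'E'
import pickle
def rep(th,l):
    s=env.read_state(); g,x1=pickle.load(open('g2.pkl','rb')); P,Rm=tcp_pose(th,l,g,x1)
    f=s['contact_force']; a=x1[2]-th; n=np.array([np.cos(a),np.sin(a),0]); h=np.array([-np.sin(a),np.cos(a),0])
    e=s['tcp_pos']-P
    print('F normal %.1f along %.1f z %.1f'%(f@n,f@h,f[2]),'err n %.1f h %.1f z %.1f'%(e@n,e@h,e[2]),'gap %.1f'%s['finger_gap'],'t',s['clock'],'tq',np.round(s['torque'],2))
    return g,x1,(P,Rm)
E
python3 - <<'E'
from h import *
g,x1,cur=rep(.15,.18)
rows([(t,.18) for t in (.13,.11,.09,.07,.055,.04,.03,.02)],g,x1,cur)
E
```

```text
F normal -4.4 along 0.4 z -0.9 err n -0.8 h -0.2 z -0.4 gap 21.6 t 6.9833 tq [ 0.88  0.57 -0.18]
0.130 0.180 {"travel": [0.011, 0.000, 0.000], "angular": [-0.000, 0.002, -0.009], "claw": -1}, [496.  -48.7  86.6]
0.110 0.180 {"travel": [0.022, 0.001, 0.000], "angular": [-0.000, 0.003, -0.019], "claw": -1}, [497.5 -49.4  86.6]
0.090 0.180 {"travel": [0.033, 0.000, 0.000], "angular": [-0.000, 0.005, -0.028], "claw": -1}, [499.  -50.1  86.6]
0.070 0.180 {"travel": [0.044, 0.000, -0.000], "angular": [-0.000, 0.007, -0.038], "claw": -1}, [500.6 -50.7  86.6]
0.055 0.180 {"travel": [0.052, -0.000, -0.000], "angular": [-0.000, 0.008, -0.045], "claw": -1}, [501.7 -51.1  86.6]
0.040 0.180 {"travel": [0.060, -0.001, -0.000], "angular": [-0.000, 0.009, -0.052], "claw": -1}, [502.9 -51.6  86.6]
0.030 0.180 {"travel": [0.066, -0.001, -0.000], "angular": [-0.000, 0.010, -0.056], "claw": -1}, [503.6 -51.8  86.6]
0.020 0.180 {"travel": [0.071, -0.001, -0.000], "angular": [-0.000, 0.011, -0.061], "claw": -1}, [504.4 -52.1  86.6]
```

Call:
jog_arm --motion '[{"travel":[0.011,0,0],"angular":[0,0.002,-0.009],"claw":-1},{"travel":[0.022,0.001,0],"angular":[0,0.003,-0.019],"claw":-1},{"travel":[0.033,0,0],"angular":[0,0.005,-0.028],"claw":-1},{"travel":[0.044,0,0],"angular":[0,0.007,-0.038],"claw":-1},{"travel":[0.044,0,0],"angular":[0,0.007,-0.038],"claw":-1},{"travel":[0.044,0,0],"angular":[0,0.007,-0.038],"claw":-1}]'

```text
clock: 7.48
tcp_pos: [499.3, -50.4, 86.0]
tcp_rot: [0.982, -0.166, -0.016, 0.088]
contact_force: [-6.0, 3.0, -0.5]
finger_gap: 21.4
```

```bash
python3 - <<'E'
from h import *
g,x1,cur=rep(.07,.18)
p=snap('scene','sc6'); q=snap('top','t6')
a=p['pixels'][180:280,230:350,::-1]; cv2.imwrite('pics/s6.png',cv2.resize(a,None,fx=6,fy=6,interpolation=cv2.INTER_CUBIC))
a=q['pixels'][180:280,230:350,::-1]; cv2.imwrite('pics/t6.png',cv2.resize(a,None,fx=6,fy=6,interpolation=cv2.INTER_CUBIC))
E
```

```text
F normal -6.7 along 0.8 z -0.5 err n -1.3 h -0.1 z -0.7 gap 21.4 t 7.4833 tq [ 0.92  0.93 -0.24]
```

View pics/s6.png

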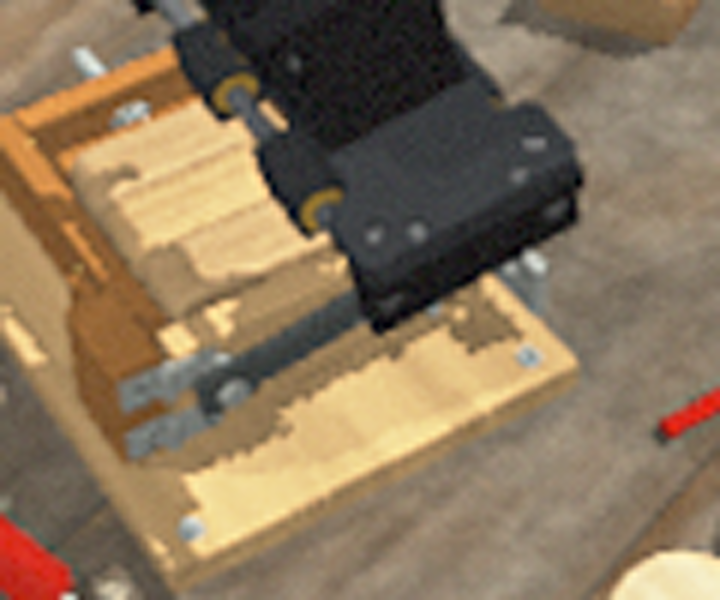

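View pics/t6.png

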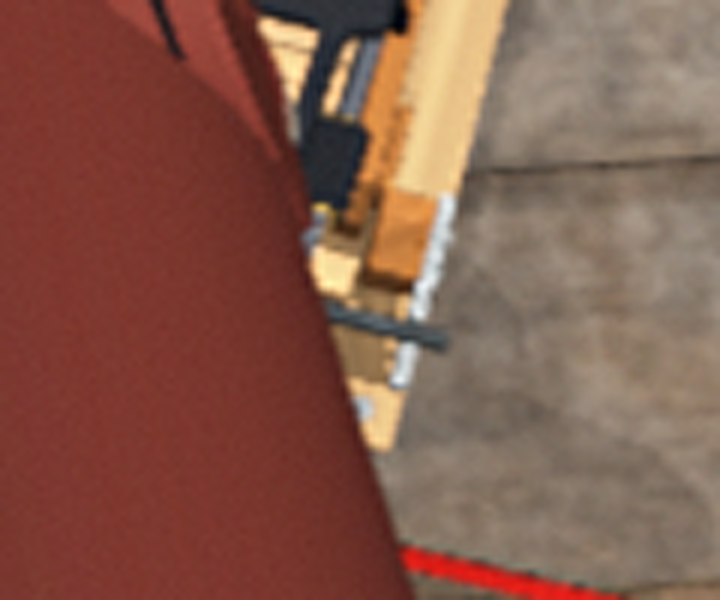

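```bash
python3 - <<'E'
from h import *
q=capture('top'); cv2.imwrite('pics/t7.png',cv2.resize(q['pixels'][210:255,280:315,::-1],None,fx=16,fy=13.3,interpolation=cv2.INTER_CUBIC))
E
```

```text
(no output)
```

View pics/t7.png

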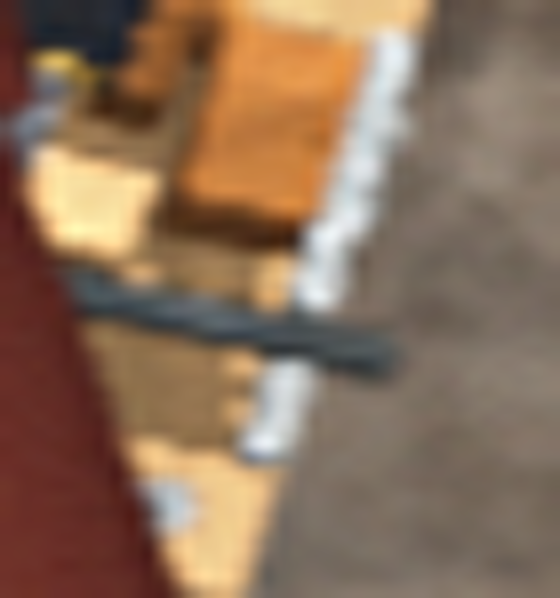

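```bash
python3 - <<'E'
from h import *
q=capture('top'); v=np.load('pose.npy'); x0=v[:3]; dT=v[6:8]
def mag(u,w,z):
    X=ray(q,u-dT[0],w-dT[1],z); d=X[:2]-x0[:2]; c,s=np.cos(x0[2]),np.sin(x0[2]); return np.round([c*d[0]+s*d[1],-s*d[0]+c*d[1],z],1)
c=lambda x,y:(280+x/16,210+y/13.3)
print('far',mag(*c(393,35),50),'horn end',mag(*c(262,455),50))
for z in (70,73,76): print('bar far edge/ctr/near',z,mag(*c(302,312),z),mag(*c(300,335),z),mag(*c(298,358),z))
# luminance profile along plate
im=q['pixels'].astype(float)
for y in np.arange(5,-60,-2.5):
    P=M(x0,[(y,-82,50)]); u,w=(proj(q,P)+dT)[0]; print(y,np.round([u,w],1),np.round(cv2.remap(im.astype(np.float32),np.float32([[u]]),np.float32([[w]]),cv2.INTER_LINEAR)[0,0]))
E
```

```text
far [ 22. -81.  50.] horn end [-48.9 -80.6  50. ]
bar far edge/ctr/near 70 [-27.8 -79.2  70. ] [-31.4 -79.8  70. ] [-35.  -80.5  70. ]
bar far edge/ctr/near 73 [-28.2 -79.1  73. ] [-31.8 -79.7  73. ] [-35.4 -80.3  73. ]
bar far edge/ctr/near 76 [-28.6 -78.9  76. ] [-32.2 -79.6  76. ] [-35.7 -80.2  76. ]
5.0 [303.1 220.3] [184. 190. 190.]
2.5 [302.8 221.4] [197. 201. 201.]
0.0 [302.5 222.5] [202. 206. 208.]
-2.5 [302.3 223.6] [186. 191. 191.]
-5.0 [302.  224.7] [199. 206. 206.]
-7.5 [301.7 225.8] [212. 217. 218.]
-10.0 [301.4 226.9] [203. 205. 204.]
-12.5 [301.1 228. ] [170. 170. 168.]
-15.0 [300.9 229.1] [167. 167. 165.]
-17.5 [300.6 230.3] [178. 179. 177.]
-20.0 [300.3 231.4] [192. 193. 191.]
-22.5 [300.  232.5] [178. 176. 174.]
-25.0 [299.7 233.6] [107. 108. 106.]
-27.5 [299.5 234.7] [78. 84. 85.]
-30.0 [299.2 235.9] [64. 70. 71.]
-32.5 [298.9 237. ] [122. 127. 126.]
-35.0 [298.6 238.1] [181. 181. 178.]
-37.5 [298.3 239.2] [187. 187. 184.]
-40.0 [298.  240.3] [187. 188. 185.]
-42.5 [297.8 241.5] [188. 188. 185.]
-45.0 [297.5 242.6] [185. 185. 182.]
-47.5 [297.2 243.7] [156. 156. 153.]
-50.0 [296.9 244.9] [170. 146. 118.]
-52.5 [296.6 246. ] [185. 154. 118.]
-55.0 [296.3 247.1] [194. 159. 121.]
-57.5 [296.  248.3] [196. 160. 120.]
```

```bash
python3 - <<'E'
from h import *
g,x1,cur=rep(.07,.18)
rows([(.055,.18),(.043,.18)],g,x1,cur)
E
```

```text
F normal -7.1 along 0.6 z -0.6 err n -1.3 h -0.2 z -0.6 gap 21.3 t 7.6833 tq [ 0.92  0.93 -0.25]
0.055 0.180 {"travel": [0.008, 0.000, 0.000], "angular": [-0.000, 0.001, -0.007], "claw": -1}, [501.7 -51.1  86.6]
0.043 0.180 {"travel": [0.015, 0.000, 0.000], "angular": [-0.000, 0.002, -0.013], "claw": -1}, [502.6 -51.5  86.6]
```

Call:
jog_arm --motion '[{"travel":[0.008,0,0],"angular":[0,0.001,-0.007],"claw":-1},{"travel":[0.015,0,0],"angular":[0,0.002,-0.013],"claw":-1},{"travel":[0.015,0,0],"angular":[0,0.002,-0.013],"claw":-1},{"travel":[0.015,0,0],"angular":[0,0.002,-0.013],"claw":-1}]'

```text
clock: 8.02
tcp_pos: [501.1, -51.2, 85.9]
tcp_rot: [0.984, -0.152, -0.016, 0.088]
contact_force: [-6.8, 3.2, -0.3]
finger_gap: 21.8
```

```bash
cat >> h.py <<'E'
def prof(z,q=None):
    q=q or capture('top'); v=np.load('pose.npy'); x0=v[:3]; dT=v[6:8]; im=q['pixels'].astype(np.float32)
    xs=np.arange(-10,-52,-1.); o=[]
    for x in xs:
        u,w=(proj(q,M(x0,[(x,-82,z)]))+dT)[0]; o.append(cv2.remap(im,np.float32([[u]]),np.float32([[w]]),cv2.INTER_LINEAR)[0,0].mean())
    o=np.array(o); m=(xs<-15)&(xs>-46); d=np.clip(150-o[m],0,None); print('bar centre x',(xs[m]*d).sum()/d.sum(), np.round(o).astype(int).tolist())
    return q
E
python3 - <<'E'
from h import *
g,x1,cur=rep(.043,.18)
q=prof(75.); prof(62.,q)
rows([(.043,l) for l in (.16,.14,.13,.12,.11,.1,.09,.08,.07,.06,.05,.04,.03,.02,.01,0,-.01)],g,x1,cur)
cv2.imwrite('pics/t8.png',cv2.resize(q['pixels'][210:255,280:315,::-1],None,fx=16,fy=13.3,interpolation=cv2.INTER_CUBIC))
E
```

```text
F normal -7.5 along 0.9 z -0.3 err n -1.6 h -0.2 z -0.7 gap 21.8 t 8.0167 tq [ 0.99  1.16 -0.36]
bar centre x -28.269474777214633 [184, 190, 190, 183, 169, 154, 140, 134, 132, 140, 149, 153, 158, 150, 133, 118, 101, 86, 83, 78, 66, 52, 80, 113, 137, 159, 168, 168, 166, 162, 157, 153, 150, 152, 156, 162, 165, 163, 158, 152, 139, 132]
bar centre x -27.464856517174944 [209, 198, 189, 172, 158, 155, 152, 158, 165, 168, 172, 168, 151, 131, 112, 88, 84, 80, 72, 64, 75, 113, 149, 170, 192, 191, 183, 178, 174, 169, 168, 169, 173, 177, 182, 184, 178, 174, 162, 144, 139, 138]
0.043 0.160 {"travel": [-0.000, 0.004, 0.009], "angular": [0.010, 0.000, -0.000], "claw": -1}, [502.4 -52.2  85.3]
0.043 0.140 {"travel": [-0.000, 0.007, 0.018], "angular": [0.019, 0.000, -0.000], "claw": -1}, [502.2 -53.   84.1]
0.043 0.130 {"travel": [-0.000, 0.009, 0.023], "angular": [0.024, 0.000, -0.000], "claw": -1}, [502.  -53.3  83.4]
0.043 0.120 {"travel": [-0.000, 0.011, 0.028], "angular": [0.029, 0.000, -0.000], "claw": -1}, [501.9 -53.7  82.8]
0.043 0.110 {"travel": [-0.000, 0.012, 0.032], "angular": [0.033, 0
[... 728 characters left out ...]
.   78.2]
0.043 0.040 {"travel": [-0.000, 0.022, 0.066], "angular": [0.067, 0.000, -0.000], "claw": -1}, [501.1 -56.3  77.5]
0.043 0.030 {"travel": [-0.000, 0.024, 0.070], "angular": [0.072, 0.000, -0.000], "claw": -1}, [501.  -56.6  76.8]
0.043 0.020 {"travel": [-0.000, 0.025, 0.075], "angular": [0.076, 0.000, -0.000], "claw": -1}, [500.9 -56.9  76.2]
0.043 0.010 {"travel": [-0.000, 0.026, 0.080], "angular": [0.081, 0.001, -0.000], "claw": -1}, [500.8 -57.2  75.5]
0.043 0.000 {"travel": [-0.000, 0.027, 0.085], "angular": [0.086, 0.001, -0.000], "claw": -1}, [500.7 -57.4  74.8]
0.043 -0.010 {"travel": [-0.000, 0.028, 0.090], "angular": [0.091, 0.001, -0.000], "claw": -1}, [500.6 -57.7  74.1]
```

View pics/t8.png

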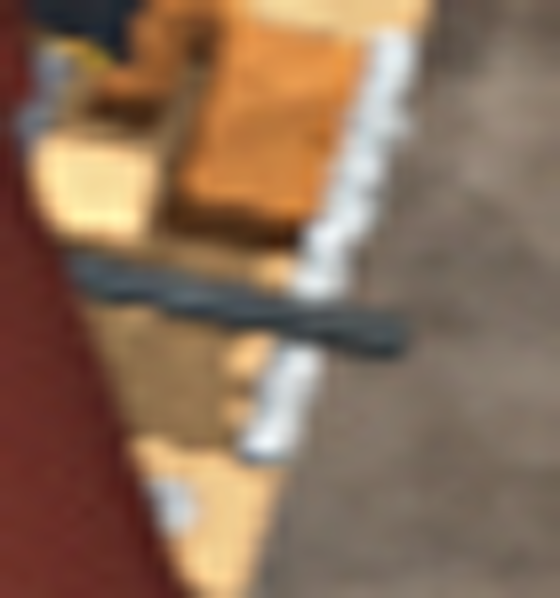

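Call:
jog_arm --motion '[{"travel":[0,0.004,0.009],"angular":[0.01,0,0],"claw":-1},{"travel":[0,0.007,0.018],"angular":[0.019,0,0],"claw":-1},{"travel":[0,0.011,0.028],"angular":[0.029,0,0],"claw":-1},{"travel":[0,0.011,0.028],"angular":[0.029,0,0],"claw":-1},{"travel":[0,0.011,0.028],"angular":[0.029,0,0],"claw":-1}]'

```text
clock: 8.48
tcp_pos: [500.4, -53.3, 81.9]
tcp_rot: [0.986, -0.153, -0.011, 0.058]
contact_force: [-6.6, 4.2, -1.4]
finger_gap: 21.4
```

```bash
python3 - <<'E'
from h import *
g,x1,cur=rep(.043,.12)
q=prof(68.); prof(54.,q)
rows([(.043,l) for l in (.11,.1,.09,.08,.07,.06,.05,.04,.03,.02,.01,0,-.01)],g,x1,cur)
cv2.imwrite('pics/t9.png',cv2.resize(q['pixels'][210:255,280:315,::-1],None,fx=16,fy=13.3,interpolation=cv2.INTER_CUBIC))
E
```

```text
F normal -7.6 along 2.0 z -1.4 err n -1.6 h -0.1 z -0.9 gap 21.4 t 8.4833 tq [ 1.05  1.08 -0.17]
bar centre x -32.060343066530166 [202, 201, 193, 181, 163, 148, 134, 118, 114, 108, 101, 90, 79, 69, 61, 58, 57, 55, 53, 54, 56, 58, 59, 60, 60, 61, 62, 62, 63, 63, 62, 62, 62, 63, 63, 62, 63, 65, 66, 65, 64, 65]
bar centre x -31.19191914083002 [205, 196, 181, 165, 148, 129, 117, 105, 95, 84, 72, 64, 55, 54, 54, 55, 55, 56, 58, 59, 59, 59, 60, 61, 62, 63, 63, 64, 64, 63, 63, 64, 64, 63, 63, 65, 66, 66, 65, 65, 65, 65]
0.043 0.110 {"travel": [-0.000, 0.002, 0.005], "angular": [0.005, 0.000, -0.000], "claw": -1}, [501.8 -54.   82.1]
0.043 0.100 {"travel": [-0.000, 0.004, 0.009], "angular": [0.010, 0.000, -0.000], "claw": -1}, [501.7 -54.4  81.5]
0.043 0.090 {"travel": [-0.000, 0.006, 0.014], "angular": [0.014, 0.000, -0.000], "claw": -1}, [501.6 -54.7  80.8]
0.043 0.080 {"travel": [-0.000, 0.007, 0.018], "angular": [0.019, 0.000, -0.000], "claw": -1}, [501.5 -55.   80.2]
0.043 0.070 {"travel": [-0.000, 0.009, 0.023], "angular": [0.024, 0.000, -0.000], "claw": -1}, [501.4 -55.4  79.5]
0.043 
[... 214 characters left out ...]
.   78.2]
0.043 0.040 {"travel": [-0.000, 0.014, 0.037], "angular": [0.038, 0.000, -0.000], "claw": -1}, [501.1 -56.3  77.5]
0.043 0.030 {"travel": [-0.000, 0.015, 0.042], "angular": [0.043, 0.000, -0.000], "claw": -1}, [501.  -56.6  76.8]
0.043 0.020 {"travel": [-0.000, 0.017, 0.047], "angular": [0.048, 0.000, -0.000], "claw": -1}, [500.9 -56.9  76.2]
0.043 0.010 {"travel": [-0.000, 0.018, 0.051], "angular": [0.053, 0.000, -0.000], "claw": -1}, [500.8 -57.2  75.5]
0.043 0.000 {"travel": [-0.000, 0.020, 0.056], "angular": [0.057, 0.000, -0.000], "claw": -1}, [500.7 -57.4  74.8]
0.043 -0.010 {"travel": [-0.000, 0.021, 0.061], "angular": [0.062, 0.000, -0.000], "claw": -1}, [500.6 -57.7  74.1]
```

View pics/t9.png

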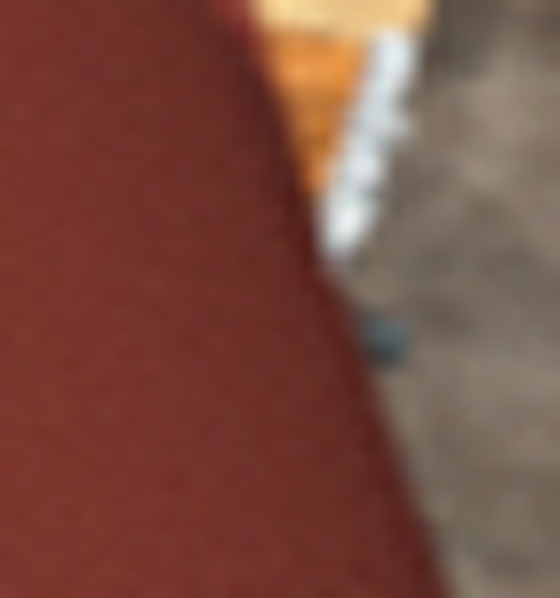

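Call:
jog_arm --motion '[{"travel":[0,0.004,0.009],"angular":[0.01,0,0],"claw":-1},{"travel":[0,0.007,0.018],"angular":[0.019,0,0],"claw":-1},{"travel":[0,0.007,0.018],"angular":[0.019,0,0],"claw":-1},{"travel":[0,0.007,0.018],"angular":[0.019,0,0],"claw":-1}]'

```text
clock: 8.87
tcp_pos: [500.0, -54.6, 79.4]
tcp_rot: [0.987, -0.153, -0.008, 0.039]
contact_force: [-6.3, 4.1, -1.5]
finger_gap: 21.3
```

```bash
python3 - <<'E'
from h import *
g,x1,cur=rep(.043,.08)
rows([(.043,l) for l in (.06,.04,.02,.01,0)],g,x1,cur)
E
```

```text
F normal -7.3 along 1.9 z -1.5 err n -1.5 h -0.1 z -0.8 gap 21.3 t 8.8667 tq [ 0.98  1.08 -0.14]
0.043 0.060 {"travel": [-0.000, 0.004, 0.009], "angular": [0.010, 0.000, -0.000], "claw": -1}, [501.3 -55.7  78.9]
0.043 0.040 {"travel": [-0.000, 0.007, 0.018], "angular": [0.019, 0.000, -0.000], "claw": -1}, [501.1 -56.3  77.5]
0.043 0.020 {"travel": [-0.000, 0.011, 0.028], "angular": [0.029, 0.000, -0.000], "claw": -1}, [500.9 -56.9  76.2]
0.043 0.010 {"travel": [-0.000, 0.012, 0.032], "angular": [0.033, 0.000, -0.000], "claw": -1}, [500.8 -57.2  75.5]
0.043 0.000 {"travel": [-0.000, 0.014, 0.037], "angular": [0.038, 0.000, -0.000], "claw": -1}, [500.7 -57.4  74.8]
```

Call:
jog_arm --motion '[{"travel":[0,0.004,0.009],"angular":[0.01,0,0],"claw":-1},{"travel":[0,0.007,0.018],"angular":[0.019,0,0],"claw":-1},{"travel":[0,0.007,0.018],"angular":[0.019,0,0],"claw":-1},{"travel":[0,0.007,0.018],"angular":[0.019,0,0],"claw":-1}]'

```text
clock: 9.2
tcp_pos: [499.7, -55.8, 76.7]
tcp_rot: [0.988, -0.153, -0.005, 0.019]
contact_force: [-4.7, 5.0, -2.6]
finger_gap: 21.6
```

```bash
python3 - <<'E'
from h import *
g,x1,cur=rep(.043,.04)
E
```

```text
F normal -6.0 along 3.3 z -2.6 err n -1.5 h 0.0 z -0.8 gap 21.6 t 9.2 tq [ 0.97  1.08 -0.1 ]
```

Call:
jog_arm --motion '[{"travel":[0,0.004,0.009],"angular":[0.01,0,0],"claw":-1},{"travel":[0,0.006,0.014],"angular":[0.015,0,0],"claw":-1},{"travel":[0,0.006,0.014],"angular":[0.015,0,0],"claw":-1},{"travel":[0,0.006,0.014],"angular":[0.015,0,0],"claw":-1}]'

```text
clock: 9.53
tcp_pos: [499.5, -56.6, 74.8]
tcp_rot: [0.988, -0.153, -0.002, 0.003]
contact_force: [-6.1, 5.1, -1.8]
finger_gap: 21.3
```

```bash
python3 - <<'E'
from h import *
g,x1,cur=rep(.043,.01)
rows([(.043,0),(.05,0),(.06,0),(.07,0),(.08,0)],g,x1,cur)
E
```

```text
F normal -7.3 along 3.0 z -1.8 err n -1.4 h 0.2 z -0.7 gap 21.3 t 9.5333 tq [ 0.92  1.03 -0.04]
0.043 0.000 {"travel": [-0.000, 0.002, 0.005], "angular": [0.005, 0.000, -0.000], "claw": -1}, [500.7 -57.4  74.8]
0.050 0.000 {"travel": [-0.004, 0.002, 0.005], "angular": [0.005, 0.000, 0.003], "claw": -1}, [500.1 -57.2  74.8]
0.060 0.000 {"travel": [-0.010, 0.001, 0.005], "angular": [0.005, -0.000, 0.008], "claw": -1}, [499.3 -56.9  74.8]
0.070 0.000 {"travel": [-0.016, 0.001, 0.005], "angular": [0.005, -0.000, 0.013], "claw": -1}, [498.5 -56.6  74.8]
0.080 0.000 {"travel": [-0.022, 0.001, 0.005], "angular": [0.005, -0.000, 0.018], "claw": -1}, [497.6 -56.3  74.8]
```

Call:
jog_arm --motion '[{"travel":[0,0.002,0.005],"angular":[0.005,0,0],"claw":-1},{"travel":[-0.004,0.002,0.005],"angular":[0.005,0,0.003],"claw":-1},{"travel":[-0.01,0.001,0.005],"angular":[0.005,0,0.008],"claw":-1},{"travel":[-0.016,0.001,0.005],"angular":[0.005,0,0.013],"claw":-1},{"travel":[-0.016,0.001,0.005],"angular":[0.005,0,0.013],"claw":-1},{"travel":[-0.016,0.001,0.005],"angular":[0.005,0,0.013],"claw":-1}]'

```text
clock: 10.03
tcp_pos: [498.7, -56.3, 74.8]
tcp_rot: [0.986, -0.166, -0.0, -0.001]
contact_force: [-0.8, 4.4, -2.1]
finger_gap: 21.7
```

```bash
python3 - <<'E'
from h import *
g,x1,cur=rep(.07,0)
E
```

```text
F normal -2.2 along 3.9 z -2.1 err n 0.1 h 0.4 z 0.0 gap 21.7 t 10.0333 tq [0.82 0.24 0.07]
```

Call:
jog_arm --motion '[{"travel":[-0.005,0,0],"angular":[0,0,0],"claw":-0.4},{"travel":[-0.005,0,0],"angular":[0,0,0],"claw":-0.1},{"travel":[-0.005,0,0],"angular":[0,0,0],"claw":0.1},{"travel":[-0.005,0,0],"angular":[0,0,0],"claw":0.1},{"travel":[-0.005,0,0],"angular":[0,0,0],"claw":0.1},{"travel":[-0.005,0,0],"angular":[0,0,0],"claw":0.1},{"travel":[-0.005,0,0],"angular":[0,0,0],"claw":0.1},{"travel":[-0.005,0,0],"angular":[0,0,0],"claw":0.1}]'

```text
clock: 10.7
tcp_pos: [498.0, -56.4, 74.9]
tcp_rot: [0.986, -0.166, -0.0, -0.001]
contact_force: [-0.1, -0.3, 0.7]
finger_gap: 47.5
```

```bash
python3 - <<'E'
from h import *
g,x1,cur=rep(.07,0)
p=snap('scene','sc10'); 
a=p['pixels'][180:280,230:350,::-1]; cv2.imwrite('pics/s10.png',cv2.resize(a,None,fx=6,fy=6,interpolation=cv2.INTER_CUBIC))
E
```

```text
F normal 0.0 along -0.3 z 0.7 err n -0.5 h 0.0 z 0.1 gap 47.5 t 10.7 tq [-0.08 -0.04 -0.02]
```

View pics/s10.png

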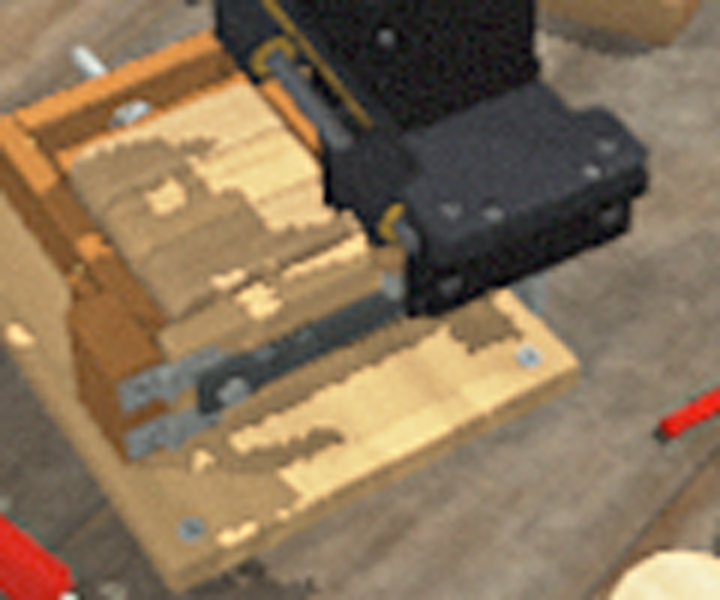

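Call:
jog_arm --motion '[{"travel":[0,0,-0.1],"angular":[0,0,0],"claw":0.1},{"travel":[0,0,-0.3],"angular":[0,0,0],"claw":0.1},{"travel":[0,0,-0.55],"angular":[0,0,0],"claw":0.1},{"travel":[0,0,-0.8],"angular":[0,0,0],"claw":0.1},{"travel":[0,0.2,-0.9],"angular":[0,0,0],"claw":0.1},{"travel":[0,0.5,-0.9],"angular":[0,0,0],"claw":0.1},{"travel":[0,0.8,-0.9],"angular":[0,0,0],"claw":0.1},{"travel":[0,1,-0.9],"angular":[0,0,0],"claw":0.1},{"travel":[0,1,-0.9],"angular":[0,0,0],"claw":0.1}]'

```text
clock: 11.5
tcp_pos: [445.6, -206.0, 209.4]
tcp_rot: [0.985, -0.171, -0.0, 0.0]
contact_force: [-0.1, -0.1, -0.9]
finger_gap: 47.7
```

```bash
python3 - <<'E'
from h import *
p=snap('scene','sc11'); q=snap('top','t11')
a=p['pixels'][180:280,230:350,::-1]; cv2.imwrite('pics/s11.png',cv2.resize(a,None,fx=6,fy=6,interpolation=cv2.INTER_CUBIC))
a=q['pixels'][180:280,230:350,::-1]; cv2.imwrite('pics/t11c.png',cv2.resize(a,None,fx=6,fy=6,interpolation=cv2.INTER_CUBIC))
E
```

```text
(no output)
```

View pics/s11.png

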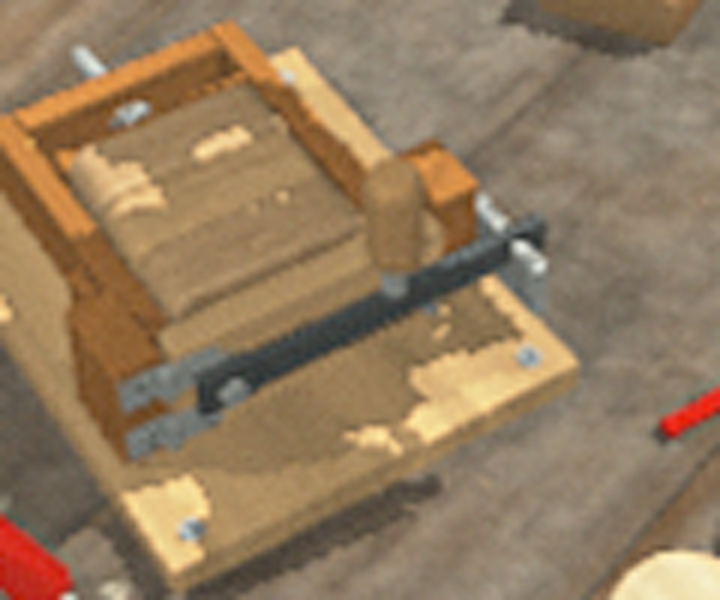

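View pics/t11c.png

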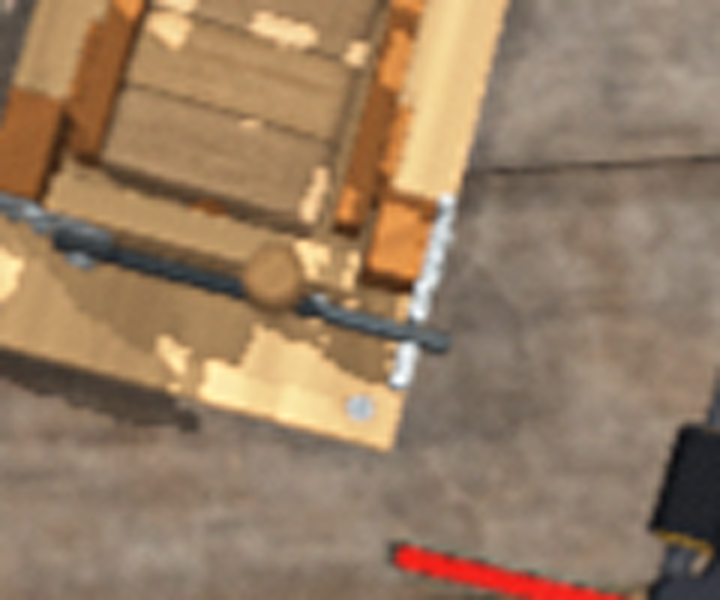

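```bash
python3 - <<'E'
from h import *
p=capture('scene'); v=np.load('pose.npy'); x0=v[:3]
for th in (.03,.04):
  for l in (0,.03,.1):
    P=[(-26,40,46),(-26,-30,54),(-26,-30,38),(-26,-96,54),(-26,-96,38),(-23,-30,112.5)]
    print(th,l,np.round((proj(p,M(x0,bargate(th,l,P)))+v[8:10]-[230,180])*6).tolist())
cv2.imwrite('pics/s12.png',cv2.resize(p['pixels'][205:240,295:330,::-1],None,fx=16,fy=16,interpolation=cv2.INTER_CUBIC))
E
```

```text
0.03 0 [[225.0, 379.0], [394.0, 286.0], [394.0, 315.0], [546.0, 215.0], [544.0, 245.0], [389.0, 168.0]]
0.03 0.03 [[225.0, 379.0], [393.0, 282.0], [394.0, 311.0], [546.0, 208.0], [545.0, 237.0], [384.0, 166.0]]
0.03 0.1 [[225.0, 379.0], [391.0, 274.0], [395.0, 302.0], [544.0, 192.0], [546.0, 220.0], [371.0, 162.0]]
0.04 0 [[225.0, 380.0], [395.0, 288.0], [395.0, 317.0], [548.0, 218.0], [546.0, 247.0], [390.0, 170.0]]
0.04 0.03 [[225.0, 380.0], [394.0, 284.0], [395.0, 313.0], [548.0, 211.0], [547.0, 240.0], [385.0, 168.0]]
0.04 0.1 [[225.0, 380.0], [392.0, 276.0], [396.0, 304.0], [546.0, 195.0], [548.0, 222.0], [372.0, 164.0]]
```

View pics/s12.png

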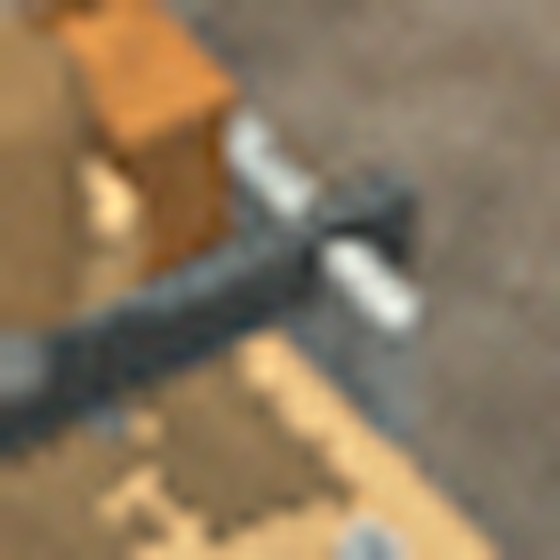

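```bash
python3 - <<'E'
from h import *
print(job.hand_in(), env.read_state()['clock'])
E
```

```text
the job is handed in; nothing more can be done
the job is handed in; nothing more can be done
```

The gate is shut and latched. The bar lies fully down in the keeper's notch and holds the gate against the sprung row on its own. I handed the job in shortly after 11.5 s on the robot's clock, and no verdict was reported.

**How it went:**
- **Closing:** I gripped the knob, swung the gate most of the way, lifted the bar about 0.18 rad, then pressed the row back and carried the nose over the horn.
- **Finding the notch:** in the top picture the notch was about 5.4 mm to the outer (-x) side of its nominal place. I set the bar over it by sight.
- **Lowering:** I let the bar down in small steps and felt no upward push from the plate at any step. The strongest forces I read at the tool were about 8 N.

**Last checks:**
- **Eased back with the knob still gripped:** the push felt at the knob fell from 7.3 to 2.2 N within about 1 mm, so the notch had taken the load.
- **After release:** the tool felt no force and the gate stayed shut.
- **Final pictures:** the bar passes through the notch behind the horn. The nose sits where a level bar (lift 0) should be, with the gate at about 0.04 rad.

**Disagreements along the way:**
- My first fit of the hinge was a few mm off, which caused about 7.5 N of pull along the gate during the first swing. I corrected it before lifting.
- The row was felt at my estimate of 0.16 rad rather than the stated 0.13, so I took the final position from the picture instead of that angle.
- Once the bar was below about 0.12 rad of lift, the arm hid the notch from the top camera, so the last part was done by force and height only.

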